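Rack two wet varnish samples by their edges, sorted by colour

TASK

Lay each freshly varnished sample plate on the sloping drying stand painted in its own colour, amber on amber and red on red: wet side up, flat on the slope, lengthwise and centred, lower end against the stand's lip. Hold the plates by their bare edges only, never by a face, let nothing touch the wet varnish, and set them down gently rather than dropping them. Leave the mug, the jar and the wooden block where they are.

Things in the scene. Friction and masses are not known exactly. Their poses are not given: they have to be found in the camera images.
- plate_amber: loose varnish sample: flat maple plate 120 (x) x 56 (y) x 8 mm, about 40 g, upper face wet golden amber varnish. Starts lying level and centred on rest_amber, long edges free. Origin: centre of its underside; x along its length, y across, z up out of the wet face. Bare edges 6.4 mm high, from 0.8 to 7.2 mm above the underside
- film_amber: the wet golden amber varnish: the plate's whole upper face, 114 x 50 mm (ends 3 mm inside the edges, 0.8 mm proud of them). Same origin and axes as plate_amber
- back_amber: the plate's dry underside face, 114 x 50 mm, likewise 3 mm inside the edges. It may rest on wood; the fingers must not touch it. Same origin and axes as plate_amber
- rest_amber: fixed wooden rest under plate_amber at the start: foot 90 (x) x 36 (y) x 12 mm and two cross ridges 8 x 36 mm at x = -36 and +36 mm, tops 40 mm above the bench. Origin: centre of its underside
- stand_amber: fixed drying stand, foot 110 (x) x 70 (y) x 15 mm painted golden amber, with a post 26 x 26 mm in its middle carrying bed_amber. Origin: centre of its underside
- bed_amber: fixed sloping bed on stand_amber: bare strip 36 mm wide (fingers pass down beside it), 110 mm long, 12 thick, sloping 35 degrees from level, lower end towards the robot, golden amber lip 7 mm high across that end. Origin: on the sloping face, 60 mm up from the lip, 85 mm above the bench; x up the slope, z square out. A plate home at the lip has its origin here, its x along this x (either way)
- plate_red: loose varnish sample: flat maple plate 120 (x) x 56 (y) x 8 mm, about 40 g, upper face wet dark red varnish. Starts lying level and centred on rest_red, long edges free. Origin: centre of its underside; x along its length, y across, z up out of the wet face. Bare edges 6.4 mm high, from 0.8 to 7.2 mm above the underside
- film_red: the wet dark red varnish: the plate's whole upper face, 114 x 50 mm (ends 3 mm inside the edges, 0.8 mm proud of them). Same origin and axes as plate_red
- back_red: the plate's dry underside face, 114 x 50 mm, likewise 3 mm inside the edges. It may rest on wood; the fingers must not touch it. Same origin and axes as plate_red
- rest_red: fixed wooden rest under plate_red at the start: foot 90 (x) x 36 (y) x 12 mm and two cross ridges 8 x 36 mm at x = -36 and +36 mm, tops 40 mm above the bench. Origin: centre of its underside
- stand_red: fixed drying stand, foot 110 (x) x 70 (y) x 15 mm painted dark red, with a post 26 x 26 mm in its middle carrying bed_red. Origin: centre of its underside
- bed_red: fixed sloping bed on stand_red: bare strip 36 mm wide (fingers pass down beside it), 110 mm long, 12 thick, sloping 35 degrees from level, lower end towards the robot, dark red lip 7 mm high across that end. Origin: on the sloping face, 60 mm up from the lip, 85 mm above the bench; x up the slope, z square out. A plate home at the lip has its origin here, its x along this x (either way)
- mug: white enamel mug, 90 mm across and 85 mm high, handle on its own +y side; origin: centre of its underside. Bystander
- jar: closed amber glass jar with black cap, 60 mm across and 75 mm high; origin: centre of its underside. Bystander
- block: plain maple offcut 50 (x) x 110 (y) x 24 mm lying flat; origin: centre of its underside. Bystander

How it is judged:
At the end, for the whole second after the job is handed in: Each plate lies at rest, wet side up, on the bed of its own colour: its lower end within 10 mm of the lip, within 10 mm of the bed's centre line, flat on the slope (within 4 mm and 0.1 rad) and lengthwise to it (within 0.2 rad) (x of plate_amber in the frame of bed_amber between -0.006 and 0.01 m and y of plate_amber in the frame of bed_amber between -0.01 and 0.01 m and z of plate_amber in the frame of bed_amber between -0.004 and 0.004 m and angle between the z axis of plate_amber and the z axis of bed_amber, either way round below 0.1 rad and angle between the x axis of plate_amber and the x axis of bed_amber, either way round below 0.2 rad and angle between each of plate_amber, plate_red's own z axis and vertical below 1.2 rad and linear speed of each of plate_amber, plate_red below 0.02 m/s and angular speed of each of plate_amber, plate_red below 0.2 rad/s and x of plate_red in the frame of bed_red between -0.006 and 0.01 m and y of plate_red in the frame of bed_red between -0.01 and 0.01 m and z of plate_red in the frame of bed_red between -0.004 and 0.004 m and angle between the z axis of plate_red and the z axis of bed_red, either way round below 0.1 rad and angle between the x axis of plate_red and the x axis of bed_red, either way round below 0.2 rad); the robot touches nothing.
It fails at once if wet varnish touches anything (contact force between any of film_amber, film_red and anything else above 0.3 N).
It fails at once if the fingers touch the underside face of a plate (contact force between the fingers and back_amber above 0.3 N or contact force between the fingers and back_red above 0.3 N).
It fails at once if a plate is dropped (moves faster than 0.45 m/s out of the fingers) ((contact force between the fingers and plate_amber below 0.02 N and linear speed of plate_amber above 0.45 m/s) or (contact force between the fingers and plate_red below 0.02 N and linear speed of plate_red above 0.45 m/s)).
It fails at once if the mug, jar or block is disturbed (moved more than 15 mm) (distance of any of mug, jar, block from where it was at the start of the episode above 0.015 m).
It also fails if it takes over 48 s, if anything falls off the work surface, if the arm or the gripper's body presses on something with over 40 N, if the wrist force passes 120 N, or if a joint passes its speed limit or range.

ROBOT

A 6-joint arm with a two-finger parallel gripper is mounted at the origin on the work surface. World frame = base frame: x ahead of the robot, y to its left, z up, the work surface at z = 0. Lengths are in m, angles in rad, forces in N, time in s.
With the tool pointing down it reaches from about 0.375 to 0.9 m from the base axis. Payload 3.1 kg.
Tool frame: the origin (TCP) lies at the very end of the fingers, on their centre line; the grasp point (between the pads) lies 19 mm behind it (grip_depth is the distance from the TCP to the grasp point, in m); z points along the fingers, y is the line along which they close (so a half turn about z gives the same grasp; the last joint's range is limited). The gripper opens to 85 mm and grips with 20 to 120 N. Pads are 22 mm wide; open, the fingers measure 114 mm over their backs; the gripper's body (76 mm by 85 mm) begins 54 mm behind the grasp point. The pads swing forward as they close: fully open they stand 13 mm farther back than shut.
Start: joints at [1.113, 0.527, 1.433, -0, 1.181, -0.178], TCP at [0.172, 0.601, 0.231] pointing down, gripper open.
Joint ranges: [-3.08, 3.08], [-0.75, 2.2], [0.22, 2.44], [-1.43, 4.57], [0, 2.65], [-2.85, 2.85]. Speed limits (rad/s): [2.79, 2.79, 3.14, 3.14, 3.14, 3.14].

INTERFACE

Orientations are given as a unit quaternion [x, y, z, w].
In Python, from station import * gives the robot as it stands.
- The arm moves only by the tool apply_moves, never from a script. Its argument "plan" is a list of rows, each a list of 7 numbers: the shift along the tool's x, y, z in m, then the turn, a rotation vector about the tool's x, y, z in rad, then the gripper command: -1 is fully open, 1 is shut, values between are in proportion. In form: [[dx, dy, dz, wx, wy, wz, jaw], ...]. A call has 1 to 8 rows; each row shifts and turns the commanded pose from where the row before left it, along the tool's axes as they then stand; what a row does not reach is not made up. A row lasts 1/8 s, in which the tool goes at most 62.5 mm and 10.7 degrees, less where a joint would pass 70% of its speed; a pose out of reach is approached as far as the arm can. A call is refused whole if a number of a shift passes 0.0625 or a number of a turn 0.188, either way. A call with a gripper value outside its range is refused whole. The fingers move at their own pace and stop on an object; "force" is the grip in N (left out, the last holds). Time passes only in rows, so rows that do not move let the fingers close. It gives the time, the measured TCP pose, the force, the opening and the grip force at its end, in the units of the state.
- sense(): the state, without advancing time (a new reading comes with each control period).
- snapshot(name): name is "scene" or "top" or "wrist"; returns the picture (400x640x3 uint8, red, green, blue); there is no depth.
- calibration(name): a dict with "camera_matrix" (3x3 intrinsics, pixels), "R" (3x3) and "t" (3): a world point X has camera coordinates R X + t; the wrist camera has in their place "mount" (4x4, takes a point from camera to tool coordinates, whose origin is the TCP and whose axes are the flange's). Camera axes: x right, y down, z forward; pixel columns grow to the right and rows downward; lengths in m; the calibration is good to about 2 mm. A picture is of the moment at which its call begins: read the wrist's pose just before it. calibration takes no time and is no camera call.
- sign_off(): hands the job in; it is judged then, once.
The state is a dict: "t": time; "q": joint angles; "qd": joint speeds; "tau": joint torques, N m; "tcp_pos": TCP position; "tool_rot": TCP orientation; "force": force on the tool from outside, world axes, zero at the start; "ft_torque": the same for the moment, N m; "finger_gap": opening from 0.0 (shut) to 1.0 (fully open); "gripper_force": force on a finger pad.
Only numpy, scipy, OpenCV 4.12 (cv2) and the standard library are available. Lean on these libraries where they do the work, as an engineer would, in place of code of your own. Each camera call takes 0.05 s, during which the arm holds its last target. There are 200 camera calls.

## Working session

There is one attempt and no reset: what is moved stays moved. The work goes in short steps, Python scripts to look and compute and a tool call to move; the robot and the scene stay as the last step left them, time stands still between calls to the robot, and variables do not carry over. Pictures are saved under pics/ and viewed, at most 10 in all, crops included, and the job is handed in when it is done.

Besides the shell and the picture viewer there is one more tool, called as name(argument=value, ...) on one line, values as JSON. apply_moves: Moves the arm, as the interface text tells. Its arguments: {"type":"object","properties":{"plan":{"type":"array"},"force":{"type":"number"}},"required":["plan"]}

```bash
ls; mkdir -p pics; python3 - <<'E'
from station import *
import cv2,numpy as np
s=sense();print(s)
for n in("scene","top"):
    cv2.imwrite(f"pics/{n}0.png",snapshot(n)[:,:,::-1]);c=calibration(n);print(n,c)
print(calibration("wrist"))
E
```

```text
pics
{'t': 0.0, 'q': array([ 1.11347895e+00,  5.28452314e-01,  1.43391477e+00, -2.06601788e-05,
        1.18139763e+00, -1.78487154e-01]), 'qd': array([-0.00068142, -0.00146301,  0.00024155, -0.00045935,  0.00113526,
       -0.00014232]), 'tau': array([ 8.92824773e-04, -4.42341113e+01, -1.78028011e+01, -1.58226239e-04,
        8.11021077e-03,  2.58971852e-06]), 'tcp_pos': array([0.17166478, 0.60021114, 0.23033817]), 'tool_rot': array([ 1.38959948e-01,  9.90297407e-01, -1.03459952e-03, -3.30391950e-04]), 'force': array([-0.64713719, -0.28758382, -0.03543444]), 'ft_torque': array([-0.01824761, -0.00203435, -0.00559117]), 'gripper_force': 0.0, 'finger_gap': 0.9967975206060004}
scene {'camera_matrix': array([[379.37297372,   0.        , 323.6697508 ],
       [  0.        , 379.37297372, 201.10042909],
       [  0.        ,   0.        ,   1.        ]]), 'R': array([[ 0.8413736 ,  0.5400209 ,  0.02163066],
       [ 0.35593183, -0.52354949, -0.77408557],
       [-0.40669766,  0.6589942 , -0.63271135]]), 't': array([-0.46690254, -0.13193464,  1.154982  ])}
top {'camera_matrix': array([[469.
[... 167 characters left out ...]
, -0.99976879,  0.01455719],
       [-0.99797219,  0.01489616, -0.0618839 ],
       [ 0.06165275, -0.01550702, -0.99797719]]), 't': array([0.00236243, 0.56769584, 1.14163746])}
{'camera_matrix': array([[298.11469246,   0.        , 315.19751392],
       [  0.        , 298.11469246, 205.18157027],
       [  0.        ,   0.        ,   1.        ]]), 'mount': array([[ 7.90219774e-04, -9.64033086e-01, -2.65781083e-01,
         6.77397523e-02],
       [ 9.99999681e-01,  7.93227537e-04,  9.60261392e-05,
        -1.70923304e-04],
       [ 1.18252499e-04, -2.65781074e-01,  9.64033405e-01,
        -1.43253351e-01],
       [ 0.00000000e+00,  0.00000000e+00,  0.00000000e+00,
         1.00000000e+00]])}
```

View pics/scene0.png

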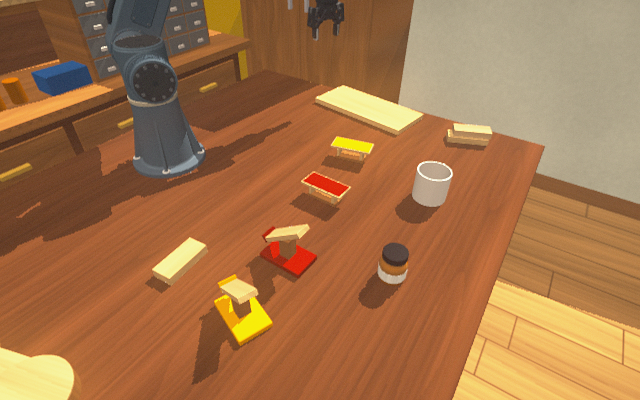

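View pics/top0.png

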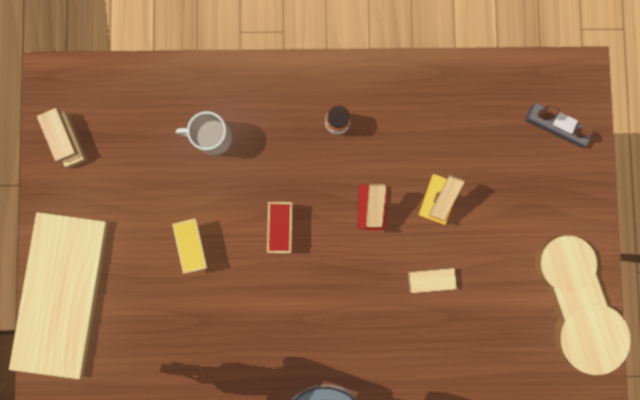

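The scene view shows the plates at about (352,146) amber and (326,186) red, and the stands at (243,310) amber and (288,250) red. In the top view the amber plate is at (190,246), the red plate at (280,228), the red stand at (372,207) and the amber stand at (440,199), which is yawed. The mug (209,133), jar (338,120) and block (433,280) are all clear of these.

```bash
cat > h.py <<'E'
from station import *
import cv2,numpy as np
from scipy.spatial.transform import Rotation as Ro, Slerp
def grab(n):
    s=sense();return s,snapshot(n)
def cam(n,s=None):
    c=calibration(n);K=c["camera_matrix"]
    if n=="wrist":
        M=c["mount"];Rt=Ro.from_quat(s["tool_rot"]).as_matrix()
        return K,Rt@M[:3,:3],s["tcp_pos"]+Rt@M[:3,3]
    return K,c["R"].T,-c["R"].T@c["t"]
def ray(c,px):
    K,R,o=c;d=R@np.linalg.solve(K,[*px,1.]);return o,d/np.linalg.norm(d)
def plane(c,px,z):
    o,d=ray(c,px);return o+d*(z-o[2])/d[2]
def tri(rs):
    A=np.zeros((3,3));b=np.zeros(3)
    for o,d in rs:
        P=np.eye(3)-np.outer(d,d);A+=P;b+=P@o
    x=np.linalg.solve(A,b);return x,max(np.linalg.norm((np.eye(3)-np.outer(d,d))@(x-o)) for o,d in rs)
def mask(im,col):
    h=cv2.cvtColor(im,cv2.COLOR_RGB2HSV);H,S,V=cv2.split(h)
    m=((H>=20)&(H<=32)&(S>185)&(V>110)) if col=="amber" else (((H<=4)|(H>=174))&(S>200)&(V>80))
    return m.astype(np.uint8)*255
def blobs(im,col,amin=60):
    cs,_=cv2.findContours(mask(im,col),cv2.RETR_EXTERNAL,cv2.CHAIN_APPROX_NONE)
    return [c for c in cs if cv2.contourArea(c)>amin]
def rows(pos,R,n,s=None,p0=None,R0=None):
    """n rows from the present pose to (pos,R), rounded"""
    s=s or sense();p=np.array(s["tcp_pos"] if p0 is None else p0);r=Ro.from_quat(s["tool_rot"]) if R0 is None else R0
    sl=Slerp([0,1],Ro.concatenate([r,R]));a=p.copy();out=[]
    for k in range(1,n+1):
        t=a+(np.array(pos)-a)*k/n;rt=sl(k/n)
        d=np.round(r.inv().apply(t-p),4);w=np.round((r.inv()*rt).as_rotvec(),3)
        out.append([*d.tolist(),*w.tolist()]);p=p+r.apply(d);r=r*Ro.from_rotvec(w)
    for o in out:print(o)
    return p,r
def toolR(yaw,pitch=0.):
    "tool x along -u (u = heading at yaw), y to the left; pitch leans fingers forward"
    u=np.array([np.cos(yaw),np.sin(yaw),0]);l=np.array([-u[1],u[0],0]);z=np.sin(pitch)*u-np.cos(pitch)*np.array([0,0,1])
    return Ro.from_matrix(np.c_[np.cross(l,z),l,z])
E
python3 - <<'E'
from h import *
np.set_printoptions(precision=4,suppress=True)
ims={n:grab(n)[1] for n in("top","scene")}
for col in("amber","red"):
    for n in ims:
        c=cam(n)
        for b in blobs(ims[n],col,30):
            r=cv2.minAreaRect(b);m=cv2.moments(b);ct=(m["m10"]/m["m00"],m["m01"]/m["m00"])
            box=np.array([plane(c,q,.048)[:2] for q in cv2.boxPoints(r)])
            print(col,n,np.round(ct,1),cv2.contourArea(b),np.round(r[1],1),plane(c,ct,.048)[:2],box.tolist() if n=="top" else "")
E
```

```text
amber scene [243.5 317.8] 1148.0 [49.2 38.7] [ 0.5889 -0.3191] 
amber scene [226.8 279.8] 64.5 [ 4.  18.8] [ 0.5045 -0.273 ] 
amber scene [352.1 143.9] 299.5 [38.6  9.4] [0.4534 0.3158] 
amber scene [242.6  64.3] 163.5 [28.   7.3] [-0.2699  0.63  ] 
amber scene [224.1  16. ] 1093.0 [36. 39.] [-0.9064  1.1731] 
red scene [299.7 260.2] 420.0 [23.6 27.7] [ 0.593  -0.1529] 
red scene [274.2 249. ] 106.0 [18. 10.] [ 0.5296 -0.1571] 
red scene [325.9 184. ] 372.5 [42.3 11.3] [0.4968 0.0997]
```

```bash
python3 - <<'E'
from h import *
im=grab("top")[1];h=cv2.cvtColor(im,cv2.COLOR_RGB2HSV)
for x,y in[(190,246),(280,228),(364,207),(430,199),(376,207),(447,199),(300,300),(200,100)]:print(x,y,im[y,x],h[y,x])
E
```

```text
190 246 [232 204  91] [ 24 155 232]
280 228 [177  52  47] [  1 187 177]
364 207 [177  54  47] [  2 187 177]
430 199 [232 203  89] [ 24 157 232]
376 207 [217 183 134] [ 18  98 217]
447 199 [227 193 143] [ 18  94 227]
300 300 [145  92  62] [ 11 146 145]
200 100 [138  91  64] [ 11 137 138]
```

```bash
sed -i 's/(S>185)&(V>110)/(S>130)\&(V>110)/; s/(H<=4)|(H>=174))&(S>200)/(H<=5)|(H>=174))\&(S>165)/' h.py
python3 - <<'E'
from h import *
np.set_printoptions(precision=4,suppress=True)
ims={n:grab(n)[1] for n in("top","scene")}
for col in("amber","red"):
    pl={}
    for n in ims:
        c=cam(n)
        for b in blobs(ims[n],col,30):
            r=cv2.minAreaRect(b);ct=r[0];z=.048
            box=np.array([plane(c,q,z)[:2] for q in cv2.boxPoints(r)])
            P=plane(c,ct,z)
            print(col,n,np.round(ct,1),cv2.contourArea(b),np.round(r[1],1),P[:2],box.tolist() if n=="top" else "")
            if P[1]>0.03 and .4<P[0]<.6: m=cv2.moments(b);pl[n]=ray(c,(m["m10"]/m["m00"],m["m01"]/m["m00"]))
    print("TRI",col,tri(list(pl.values())))
E
```

```text
amber top [188.7 245.7] 884.0 [47.2 20.2] [0.4547 0.3149] [[0.5047185691684817, 0.35052575993963386], [0.5144081914568615, 0.3037808229085979], [0.4048466783619465, 0.2794640861156984], [0.3953406591050474, 0.3259718541320476]]
amber top [438.5 198.7] 502.5 [27.8 44. ] [ 0.5577 -0.2847] [[0.5188514590290596, -0.23481351120526694], [0.6191336590280248, -0.27140926955798717], [0.5968418825462241, -0.33482688626633417], [0.4967263842667001, -0.2978669820223802]]
amber scene [483.8 395.9] 721.0 [58.6 25.9] [ 0.9854 -0.2205] 
amber scene [470.  364.5] 78.0 [ 9.2 11.7] [ 0.9534 -0.1822] 
amber scene [518.2 385.3] 1078.0 [93.2 22.3] [ 1.0265 -0.1743] 
amber scene [474.1 353.4] 73.0 [ 9.2 10.1] [ 0.9535 -0.1591] 
amber scene [631.7 352.1] 63.0 [19.2  9.4] [ 1.1771 -0.0092] 
amber scene [631.8 338.4] 101.5 [17.6  7.6] [1.1771 0.0213] 
amber scene [545.4 334.8] 146.0 [61.5  5.3] [ 1.0488 -0.0553] 
amber scene [498.9 317.1] 38.5 [29.7  5.4] [ 0.972  -0.0637] 
amber scene [242.9 311.4] 1150.0 [49.2 39. ] [ 0.579  -0.3097] 
amber scene [559.4 317.9] 3089.5 [146.   29.8] [ 1.065  -0.0041] 
amber s
[... 270 characters left out ...]
6, 0.0481]), np.float64(0.0006206334532106967))
red top [279. 227.] 767.0 [44. 18.] [0.4956 0.1   ] [[0.5485643727371865, 0.12102989102355147], [0.547910381061777, 0.07793002505705533], [0.4429044870079319, 0.07911065261641788], [0.44361292519654233, 0.12196156725169986]]
red top [371.5 207. ] 374.0 [44. 27.] [ 0.5401 -0.1225] [[0.593591826981005, -0.0911261389143342], [0.5926431694178995, -0.15632130221978466], [0.4867856447613721, -0.15377613594546627], [0.4878173088875074, -0.08896069974338222]]
red scene [288.1 255.4] 740.5 [51.4 28.2] [ 0.565  -0.1554] 
red scene [325.4 183.6] 393.5 [42.2 11.7] [0.4947 0.1004] 
TRI red (array([0.4957, 0.1   , 0.0478]), np.float64(0.0004141148609572383))
```

```bash
python3 - <<'E'
from h import *
p,r=rows([.46,-.10,.26],toolR(0),14)
p,r=rows([.46,-.30,.26],toolR(0),4,p0=p,R0=r)
E
```

```text
[-0.0336, -0.0425, -0.0021, -0.0, -0.0, -0.02]
[-0.0327, -0.0431, -0.002, -0.0, -0.0, -0.02]
[-0.0318, -0.0437, -0.0021, -0.0, -0.0, -0.02]
[-0.031, -0.0444, -0.002, -0.0, -0.0, -0.02]
[-0.03, -0.045, -0.0021, -0.0, -0.0, -0.02]
[-0.0292, -0.0456, -0.002, -0.0, -0.0, -0.019]
[-0.0283, -0.0462, -0.0021, -0.0, -0.0, -0.02]
[-0.0273, -0.0467, -0.002, -0.0, -0.0, -0.02]
[-0.0264, -0.0472, -0.0021, -0.0, -0.0, -0.02]
[-0.0255, -0.0478, -0.002, -0.0, -0.0, -0.02]
[-0.0245, -0.0482, -0.0021, -0.0, -0.0, -0.02]
[-0.0235, -0.0487, -0.002, -0.0, -0.0, -0.02]
[-0.0226, -0.0492, -0.0021, -0.0, -0.0, -0.02]
[-0.0215, -0.0497, -0.002, -0.0, -0.0, -0.02]
[-0.0, -0.05, 0.0, -0.0, -0.0, 0.0]
[-0.0, -0.05, 0.0, -0.0, -0.0, 0.0]
[-0.0, -0.05, 0.0001, -0.0, -0.0, 0.0]
[-0.0, -0.05, -0.0, -0.0, -0.0, 0.0]
```

apply_moves(plan=[[-0.033,-0.043,-0.002,0,0,-0.02,-1],[-0.033,-0.043,-0.002,0,0,-0.02,-1],[-0.032,-0.044,-0.002,0,0,-0.02,-1],[-0.031,-0.044,-0.002,0,0,-0.02,-1],[-0.03,-0.045,-0.002,0,0,-0.02,-1],[-0.029,-0.046,-0.002,0,0,-0.02,-1],[-0.028,-0.046,-0.002,0,0,-0.02,-1],[-0.027,-0.047,-0.002,0,0,-0.02,-1]])

```text
t: 1.35
tcp_pos: [0.3364, 0.1983, 0.2477]
tool_rot: [0.059, 0.998, 0.0, 0.001]
force: [0.1, -0.6, 1.0]
finger_gap: 1.001
gripper_force: 0.0
```

apply_moves(plan=[[-0.026,-0.047,-0.002,0,0,-0.02,-1],[-0.026,-0.048,-0.002,0,0,-0.02,-1],[-0.025,-0.048,-0.002,0,0,-0.02,-1],[-0.023,-0.049,-0.002,0,0,-0.02,-1],[-0.023,-0.049,-0.002,0,0,-0.02,-1],[-0.022,-0.05,-0.002,0,0,-0.02,-1],[0,0,0,0,0,0,-1]])

```text
t: 2.22
tcp_pos: [0.4627, -0.1045, 0.2597]
tool_rot: [0.002, 1.0, -0.001, 0.002]
force: [-0.6, 0.8, 0.2]
finger_gap: 1.001
gripper_force: 0.0
```

```bash
python3 - <<'E'
from h import *
import pickle
s,im=grab("wrist");print(s["t"],s["tcp_pos"],s["tool_rot"]);pickle.dump((s,im),open("w1.pkl","wb"));cv2.imwrite("pics/w1.png",im[:,:,::-1])
E
```

```text
2.225 [ 0.46267693 -0.10450443  0.25973476] [ 0.00176119  0.99999674 -0.00103983  0.00153074]
```

apply_moves(plan=[[0,-0.05,0,0,0,0,-1],[0,-0.05,0,0,0,0,-1],[0,-0.05,0,0,0,0,-1],[0,-0.05,0,0,0,0,-1],[0,0,0,0,0,0,-1]])

```text
t: 2.9
tcp_pos: [0.4606, -0.3024, 0.2592]
tool_rot: [0.001, 1.0, -0.0, 0.0]
force: [0.3, 0.5, 1.0]
finger_gap: 0.999
gripper_force: 0.0
```

```bash
python3 - <<'E'
from h import *
import pickle
s,im=grab("wrist");print(s["t"],s["tcp_pos"],s["tool_rot"]);pickle.dump((s,im),open("w2.pkl","wb"));cv2.imwrite("pics/w2.png",im[:,:,::-1])
E
```

```text
2.9 [ 0.46064405 -0.30238116  0.25916735] [ 6.89698808e-04  9.99999678e-01 -3.61323588e-04  1.95386482e-04]
```

View pics/w1.png

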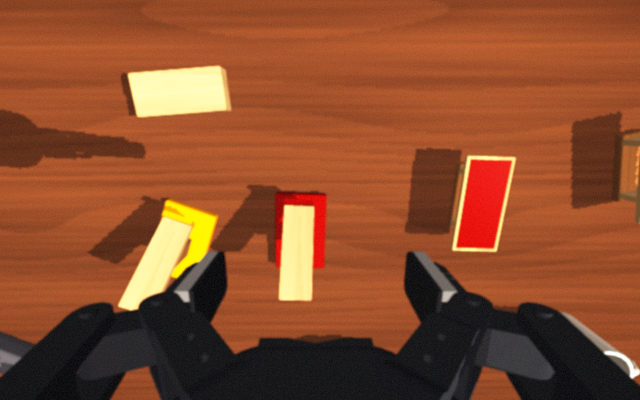

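View pics/w2.png

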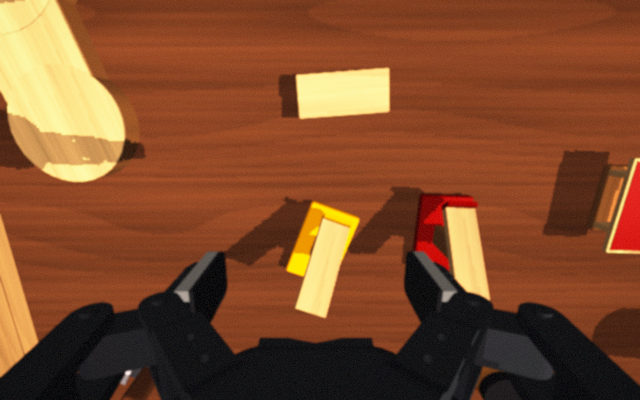

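w1 shows the red bed strip as the quad (283,206)-(314,206)-(312,300)-(279,300), and the amber strip partly hidden by a finger. w2 shows the amber strip as the quad (318,221)-(350,225)-(326,317)-(296,310), and the red strip at (446,208)-(474,207)-(490,297). I will extract the strip quads and triangulate them.

```bash
python3 - <<'E'
from h import *
import pickle
np.set_printoptions(precision=4,suppress=True)
D={k:pickle.load(open(k+".pkl","rb")) for k in("w1","w2")}
D["top"]=(None,grab("top")[1])
seed={"w1":{"red":(296,250),"amber":(155,260)},"w2":{"red":(463,240),"amber":(322,270)},"top":{"red":(376,207),"amber":(447,199)}}
Q={};tiles=[]
for k,(s,im) in D.items():
    h=cv2.cvtColor(cv2.resize(im,None,fx=4,fy=4,interpolation=cv2.INTER_CUBIC),cv2.COLOR_RGB2HSV)
    m=((h[...,0]>12)&(h[...,0]<28)&(h[...,1]<(140 if k!="top" else 125))&(h[...,2]>150)).astype(np.uint8)*255
    cs,_=cv2.findContours(m,cv2.RETR_EXTERNAL,cv2.CHAIN_APPROX_NONE)
    for col,p in seed[k].items():
        c=[c for c in cs if cv2.pointPolygonTest(c,(p[0]*4.,p[1]*4.),False)>=0]
        if not c: print(k,col,"none",h[p[1]*4,p[0]*4]);continue
        q=cv2.approxPolyDP(c[0],14,True)[:,0]/4;print(k,col,q.tolist())
        x,y=p;v=cv2.resize(im,None,fx=4,fy=4,interpolation=cv2.INTER_CUBIC)[:,:,::-1].copy()
        cv2.drawContours(v,c,-1,(255,0,0),1)
        for a in q:cv2.circle(v,tuple(int(t*4) for t in a),4,(0,255,0),1)
        y0=max(0,y*4-250);x0=max(0,x*4-130);t=v[y0:y0+500,x0:x0+260];tiles.append(cv2.resize(t,(260,500)))
cv2.imwrite("pics/q.png",cv2.resize(np.vstack([np.hstack(tiles[:3]),np.hstack(tiles[3:6])]),(468,600)) if len(tiles)==6 else tiles[0])
E
```

```text
w1 red [[285.75, 205.5], [279.25, 298.25], [309.5, 300.0], [313.25, 207.5]]
w1 amber [[190.25, 226.0], [163.25, 217.75], [119.5, 306.75], [136.25, 308.75], [143.5, 298.5], [162.75, 290.0]]
w2 red [[447.25, 208.0], [455.75, 277.75], [467.5, 290.75], [488.5, 298.25], [474.0, 209.75]]
w2 amber [[324.5, 218.75], [296.0, 306.25], [323.75, 316.75], [348.25, 230.25]]
top red [[384.25, 183.75], [369.75, 185.25], [367.75, 226.75], [381.75, 225.25]]
top amber [[451.25, 175.0], [430.25, 212.75], [442.75, 219.75], [464.25, 183.5]]
```

View pics/q.png

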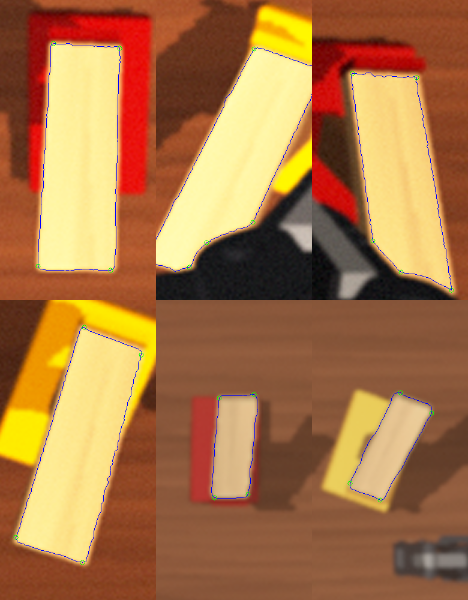

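The blue outlines follow the strips well. The fingers hide one corner in w1 amber and one in w2 red. I will fit lines to the visible sides and triangulate their corners.

```bash
cat > beds.py <<'E'
from h import *
import pickle
np.set_printoptions(precision=4,suppress=True)
D={k:pickle.load(open(k+".pkl","rb")) for k in("w1","w2")};D["top"]=(None,grab("top")[1])
# visible sides as corner pairs from the picture: lo = lower end, hi = upper end, a = image-left side, b = image-right (wrist)
S={"red":{"w1":dict(lo=((283,206),(314,207)),hi=((279,299),(311,300)),a=((284,206),(279,298)),b=((314,207),(311,300))),
          "w2":dict(lo=((447,208),(474,209)),hi=((470,292),(488,298)),a=((447,208),(455,277)),b=((474,209),(488,298))),
          "top":dict(lo=((368,227),(382,226)),hi=((370,184),(384,184)),b=((369,185),(367,226)),a=((384,184),(382,225)))},
   "amber":{"w1":dict(lo=((163,217),(190,226)),hi=((119,306),(137,309)),a=((163,217),(119,306)),b=((190,226),(163,289))),
          "w2":dict(lo=((321,219),(350,228)),hi=((296,307),(325,317)),a=((322,219),(296,306)),b=((350,228),(325,316))),
          "top":dict(lo=((430,213),(443,220)),hi=((451,175),(464,183)),b=((450,175),(430,212)),a=((464,183),(443,219)))}}
for col in S:
    R={}
    for k,sides in S[col].items():
        s,im=D[k];h=cv2.cvtColor(cv2.resize(im,None,fx=4,fy=4,interpolation=cv2.INTER_CUBIC),cv2.COLOR_RGB2HSV)
        m=((h[...,0]>12)&(h[...,0]<28)&(h[...,1]<(140 if k!="top" else 125))&(h[...,2]>150)).astype(np.uint8)*255
        cs,_=cv2.findContours(m,cv2.RETR_EXTERNAL,cv2.CHAIN_APPROX_NONE)
        pts=np.vstack([c[:,0] for c in cs])/4.-.375
        L={}
        for n,(p,q) in sides.items():
            p,q=np.array(p,float),np.array(q,float);d=q-p;l=np.linalg.norm(d);d/=l
            u=(pts-p)@d;v=(pts-p)@[-d[1],d[0]];sel=pts[(abs(v)<3)&(u>.15*l)&(u<.85*l)]
            f=cv2.fitLine(sel.astype(np.float32),cv2.DIST_HUBER,0,.01,.01).ravel().astype(float);L[n]=np.cross([f[2],f[3],1],[f[2]+f[0],f[3]+f[1],1])
        for e in("lo","hi"):
            for w in("a","b"):
                if (col,k,e+w) in(("red","w2","hia"),("amber","w1","hib")):continue
                x=np.cross(L[e],L[w]);R.setdefault(e+w,{})[k]=ray(cam(k,s),x[:2]/x[2])
    P={}
    for c in R:
        full=tri(list(R[c].values()));P[c]=full[0];w=[R[c][k] for k in("w1","w2") if k in R[c]]
        print(col,c,full,tri(w)[0] if len(w)>1 else "")
    lo=(P["loa"]+P["lob"])/2;hi=(P["hia"]+P["hib"])/2;d=hi-lo;o=lo+d*60/110
    print(col,"len",np.linalg.norm(d),"wid",np.linalg.norm(P["loa"]-P["lob"]),np.linalg.norm(P["hia"]-P["hib"]),"slope deg",np.degrees(np.arcsin(d[2]/np.linalg.norm(d))),"yaw",np.arctan2(d[1],d[0]),"lo",lo,"hi",hi,"hi-based origin",hi-d/np.linalg.norm(d)*.05)
E
python3 beds.py
```

```text
Traceback (most recent call last):
  File "beds.py", line 27, in <module>
    x=np.cross(L[e],L[w]);R.setdefault(e+w,{})[k]=ray(cam(k,s),x[:2]/x[2])
                                                      ~~~^^^^^
  File "h.py", line 7, in cam
    c=calibration(n);K=c["camera_matrix"]
ValueError: cameras: scene, top, wrist
```

```bash
sed -i 's/cam(k,s),x/cam("top" if k=="top" else "wrist",s),x/' beds.py; python3 beds.py
```

```text
red loa (array([ 0.4927, -0.1431,  0.0527]), np.float64(0.0011075444000092458)) [ 0.4924 -0.1426  0.0524]
red lob (array([ 0.4941, -0.1081,  0.052 ]), np.float64(0.001547611722983941)) [ 0.4952 -0.1081  0.0507]
red hia (array([ 0.5904, -0.1485,  0.1033]), np.float64(0.0013630015838517375)) 
red hib (array([ 0.5872, -0.1096,  0.1063]), np.float64(0.004751606623242408)) [ 0.5819 -0.1102  0.1114]
red len 0.10891303390790924 wid 0.03500612396268701 0.03910851563071552 slope deg 28.75511046104107 yaw -0.03570341168039476 lo [ 0.4934 -0.1256  0.0524] hi [ 0.5888 -0.129   0.1048] hi-based origin [ 0.545  -0.1275  0.0807]
amber loa (array([ 0.5071, -0.2939,  0.0506]), np.float64(0.0008908981963788834)) [ 0.5066 -0.2933  0.0514]
amber lob (array([ 0.5211, -0.2605,  0.0465]), np.float64(0.0010456746628021993)) [ 0.521  -0.261   0.0471]
amber hia (array([ 0.5937, -0.328 ,  0.1112]), np.float64(0.0036986865663516492)) [ 0.5902 -0.3245  0.1149]
amber hib (array([ 0.6079, -0.2933,  0.1076]), np.float64(0.0022219127567046824)) 
amber len 0.11105978932986238 wid 0.036429330432646956 0.03767397107511185 slope deg 33.208753988345336 yaw -0.3678208373794535 lo [ 0.5141 -0.2772  0.0485] hi [ 0.6008 -0.3107  0.1094] hi-based origin [ 0.5618 -0.2956  0.082 ]
```

```bash
python3 - <<'E'
from h import *
p,r=rows([.4957,.100,.10],toolR(-.01),8)
E
```

```text
[-0.0046, 0.0497, 0.02, 0.0, -0.0, 0.002]
[-0.0045, 0.0498, 0.0199, 0.0, -0.0, 0.001]
[-0.0045, 0.0497, 0.02, 0.001, -0.0, 0.002]
[-0.0043, 0.0498, 0.0199, -0.0, -0.001, 0.001]
[-0.0043, 0.0498, 0.0199, 0.0, 0.0, 0.002]
[-0.0042, 0.0497, 0.02, 0.0, 0.0, 0.002]
[-0.0041, 0.0498, 0.0199, 0.0, -0.0, 0.001]
[-0.004, 0.0498, 0.0199, 0.001, -0.0, 0.002]
```

apply_moves(plan=[[-0.005,0.05,0.01,0,0,0.002,-1],[-0.005,0.05,0.01,0,0,0.001,-1],[-0.004,0.05,0.01,0,0,0.002,-1],[-0.004,0.05,0.01,0,0,0.001,-1],[-0.004,0.05,0.02,0,0,0.002,-1],[-0.004,0.05,0.03,0,0,0.002,-1],[-0.004,0.05,0.03,0,0,0.001,-1],[-0.004,0.05,0.04,0,0,0.002,-1]])

```text
t: 4.1
tcp_pos: [0.496, 0.101, 0.1005]
tool_rot: [0.005, 1.0, 0.0, 0.001]
force: [0.2, -0.0, 0.4]
finger_gap: 1.001
gripper_force: 0.0
```

apply_moves(plan=[[0,0,0,0,0,0,-1],[0,0,0,0,0,0,-1]])

```text
t: 4.35
tcp_pos: [0.4958, 0.0988, 0.1007]
tool_rot: [0.005, 1.0, -0.0, -0.0]
force: [-0.7, -0.6, 0.0]
finger_gap: 1.0
gripper_force: 0.0
```

```bash
python3 - <<'E'
from h import *
s,im=grab("wrist");print(s["t"],s["tcp_pos"],s["tool_rot"],s["force"]);cv2.imwrite("pics/w3.png",im[:,:,::-1])
rows([.4957,.100,.019],toolR(-.01),4)
b=max(blobs(im,"red"),key=cv2.contourArea);c=cam("wrist",s)
print([plane(c,q,.048)[:2].round(4).tolist() for q in cv2.approxPolyDP(b,4,True)[:,0]])
E
```

```text
4.35 [0.4957792  0.09878427 0.10073187] [ 4.69145065e-03  9.99988989e-01 -1.08266383e-04 -1.06336255e-05] [-0.72949174 -0.62949501  0.03467134]
[0.0002, 0.0005, 0.0206, -0.0, 0.0, -0.0]
[0.0002, 0.0005, 0.0205, -0.0, 0.001, -0.001]
[0.0002, 0.0005, 0.0206, -0.0, 0.0, 0.0]
[0.0002, 0.0005, 0.0205, -0.0, 0.0, -0.0]
[[0.4378, 0.0792], [0.5495, 0.0759], [0.5507, 0.1227], [0.4394, 0.1268]]
```

View pics/w3.png

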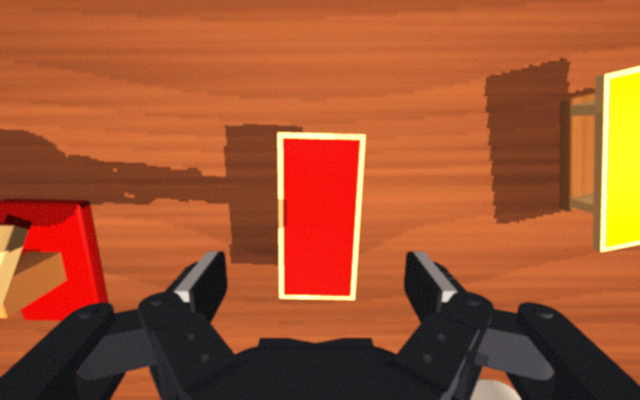

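w3 shows the red plate centred between the open fingers, with corners (278,132)-(365,134)-(355,299)-(280,299). It has room on both sides, so I'll descend and grip.

apply_moves(plan=[[0,0.001,0.02,0,0,0.02,-1],[0,0.001,0.02,0,0,0,-1],[0,0,0.02,0,0,0,-1],[0,0,0.021,0,0,0,-1],[0,0,0,0,0,0,-1],[0,0,0,0,0,0,0.2],[0,0,0,0,0,0,0.4],[0,0,0,0,0,0,0.6]], force=30)

```text
t: 5.4
tcp_pos: [0.4973, 0.0996, 0.0208]
tool_rot: [0.016, 1.0, -0.0, 0.001]
force: [-0.1, -2.2, 6.1]
finger_gap: 0.649
gripper_force: 31.5
```

apply_moves(plan=[[0,0,0,0,0,0,1],[0,0,0,0,0,0,1],[0,0,-0.005,0,0,0,1],[0,0,-0.01,0,0,0,1],[0,0,-0.02,0,0,0,1]])

```text
t: 6.02
tcp_pos: [0.4957, 0.1001, 0.0547]
tool_rot: [0.016, 1.0, 0.0, -0.001]
force: [0.1, 0.3, 0.6]
finger_gap: 0.646
gripper_force: 31.9
```

```bash
python3 - <<'E'
from h import *
s,im=grab("wrist");print(s["t"],s["tcp_pos"],s["finger_gap"],s["gripper_force"],s["tool_rot"])
sc=snapshot("scene");cv2.imwrite("pics/w4.png",np.vstack([im[100:400],cv2.resize(sc[130:270,240:440],(640,448))[:300]])[:,:,::-1])
b=max(blobs(im,"red"),key=cv2.contourArea);print(cv2.approxPolyDP(b,4,True)[:,0].tolist())
E
```

```text
6.025 [0.49573096 0.10008508 0.05466682] 0.645839037685956 31.934902667999268 [ 1.58606578e-02  9.99873905e-01  4.36063505e-05 -7.82244746e-04]
[[252, 146], [262, 338], [311, 343], [368, 338], [379, 146]]
```

View pics/w4.png

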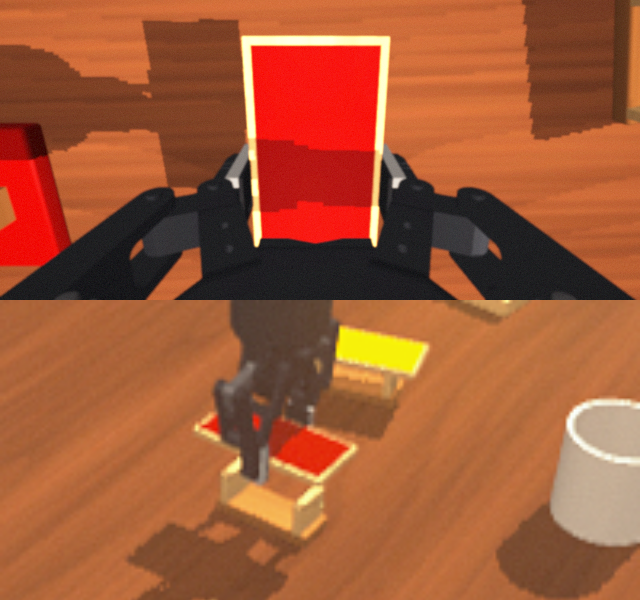

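w4 shows the red plate held level by its long edges. The film corners are (252,146) and (379,146) in the full wrist frame, and the plate is off its rest in the scene crop.

```bash
cat >> h.py <<'E'
BED={"red":([.542,-.127,.085],-.028),"amber":([.560,-.294,.085],-.367)}
def place(col,h,dx,under=.018):
    "TCP pose with the plate's underside h above the bed face and TCP dx up the slope"
    o,y=BED[col];R=toolR(y,np.radians(35));b=-R.as_matrix()
    return np.array(o)+dx*b[:,0]+(h-under)*b[:,2],R
E
python3 - <<'E'
from h import *
p,r=rows([.4957,.100,.175],toolR(-.03),3)
t,R=place("red",.035,.0035);print(t)
p,r=rows(t,R,7,p0=p,R0=r)
E
```

```text
[0.0005, -0.0001, -0.0396, 0.0, 0.001, -0.0]
[0.0005, -0.0, -0.0396, 0.0, 0.002, -0.001]
[0.0006, -0.0001, -0.0396, 0.0, 0.001, -0.0]
[ 0.53511893 -0.12680728  0.1009331 ]
[-0.0066, -0.0322, 0.0106, -0.0, -0.087, -0.0]
[-0.0057, -0.0322, 0.0111, -0.0, -0.088, -0.001]
[-0.0046, -0.0322, 0.0116, -0.0, -0.087, -0.0]
[-0.0036, -0.0323, 0.0119, -0.0, -0.087, -0.0]
[-0.0026, -0.0322, 0.0122, -0.001, -0.087, -0.001]
[-0.0015, -0.0322, 0.0124, 0.0, -0.088, -0.0]
[-0.0004, -0.0322, 0.0124, 0.0, -0.087, -0.0]
```

apply_moves(plan=[[0.001,0,-0.04,0,0.001,0,1],[0.001,0,-0.04,0,0.002,0,1],[0.001,0,-0.04,0,0.001,0,1],[-0.007,-0.032,0.009,0,-0.087,0,1],[-0.006,-0.032,0.009,0,-0.088,0,1],[-0.005,-0.032,0.009,0,-0.087,0,1],[-0.004,-0.032,0.009,0,-0.087,0,1],[-0.003,-0.032,0.009,0,-0.087,0,1]])

```text
t: 7.12
tcp_pos: [0.5187, -0.0418, 0.1366]
tool_rot: [0.014, 0.981, 0.004, 0.194]
force: [0.8, 1.4, 0.0]
finger_gap: 0.647
gripper_force: 32.3
```

apply_moves(plan=[[-0.001,-0.032,0.01,0,-0.088,0,1],[0,-0.032,0.01,0,-0.087,0,1],[0,0,0,0,0,0,1]])

```text
t: 7.5
tcp_pos: [0.5447, -0.0882, 0.1482]
tool_rot: [0.019, 0.97, -0.0, 0.241]
force: [-0.4, -0.2, -0.7]
finger_gap: 0.645
gripper_force: 32.3
```

```bash
python3 - <<'E'
from h import *
s=sense();print(s["t"],s["tcp_pos"],s["finger_gap"],s["force"])
for h in(.015,.004):
    t,R=place("red",h,.0035);print(t);rows(t,R,3)
w=snapshot("wrist");sc=snapshot("scene")
cv2.imwrite("pics/w5.png",np.vstack([w[60:360],cv2.resize(sc[190:290,200:400],(640,320))[:300]])[:,:,::-1])
E
```

```text
7.5 [ 0.54466426 -0.08815797  0.14817097] 0.6445363212279187 [-0.44943374 -0.22858364 -0.7242052 ]
[ 0.54658596 -0.12712844  0.08455006]
[0.0089, -0.0131, 0.0192, 0.001, -0.041, -0.004]
[0.0097, -0.0131, 0.0188, 0.001, -0.042, -0.005]
[0.0105, -0.0131, 0.0184, 0.001, -0.041, -0.004]
[ 0.55289283 -0.12730508  0.07553939]
[0.0084, -0.0132, 0.0228, 0.001, -0.041, -0.004]
[0.0094, -0.0131, 0.0225, 0.001, -0.042, -0.005]
[0.0104, -0.013, 0.022, 0.001, -0.041, -0.004]
```

View pics/w5.png

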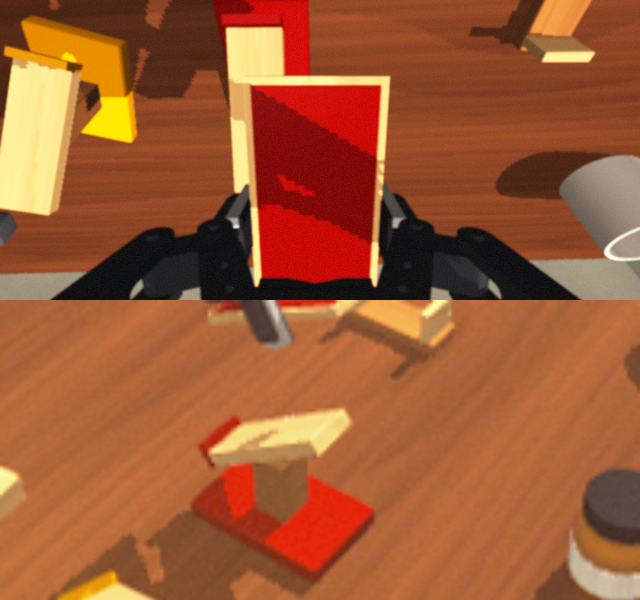

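w5 shows the plate still held at the slope angle, with the red bed at about (255,100) in the crop. The bed is still 39 mm to the side, so that move came up short. I'll align first, then descend.

```bash
python3 - <<'E'
from h import *
t,R=place("red",.035,.0035);print(t);p,r=rows(t,R,4);t,R=place("red",.010,.0035);rows(t,R,3,p0=p,R0=r)
E
```

```text
[ 0.53511893 -0.12680728  0.1009331 ]
[0.0068, -0.0105, 0.0094, 0.002, -0.032, -0.002]
[0.0072, -0.0104, 0.0093, 0.001, -0.031, -0.003]
[0.0074, -0.0104, 0.009, 0.002, -0.032, -0.002]
[0.0078, -0.0104, 0.0088, 0.001, -0.032, -0.003]
[0.0, -0.0, 0.0083, 0.0, 0.0, 0.0]
[0.0, -0.0, 0.0084, 0.0, 0.0, 0.0]
[0.0, -0.0, 0.0083, 0.0, 0.0, 0.0]
```

apply_moves(plan=[[0.007,-0.01,0.009,0.002,-0.032,-0.002,1],[0.007,-0.01,0.009,0.001,-0.032,-0.003,1],[0.007,-0.011,0.009,0.002,-0.032,-0.002,1],[0.008,-0.011,0.009,0.001,-0.032,-0.003,1],[0,0,0,0,0,0,1]])

```text
t: 8.22
tcp_pos: [0.5686, -0.1182, 0.152]
tool_rot: [0.025, 0.967, -0.015, 0.255]
force: [-0.2, 0.6, -1.0]
finger_gap: 0.645
gripper_force: 32.3
```

```bash
python3 - <<'E'
from h import *
s,w=grab("wrist");print(s["t"],s["tcp_pos"],s["force"])
t,R=place("red",.010,.0035);print(t);rows(t,R,3,s)
sc=snapshot("scene")
cv2.imwrite("pics/w6.png",np.vstack([w[60:360],cv2.resize(sc[190:290,200:400],(640,320))[:300]])[:,:,::-1])
E
```

```text
8.225 [ 0.56856765 -0.11820999  0.15201649] [-0.16362016  0.59513163 -0.98176043]
[ 0.54945272 -0.12720873  0.0804543 ]
[0.0172, -0.003, 0.0177, -0.009, -0.032, -0.005]
[0.0177, -0.003, 0.0172, -0.01, -0.032, -0.005]
[0.0183, -0.0032, 0.0165, -0.009, -0.031, -0.006]
```

View pics/w6.png

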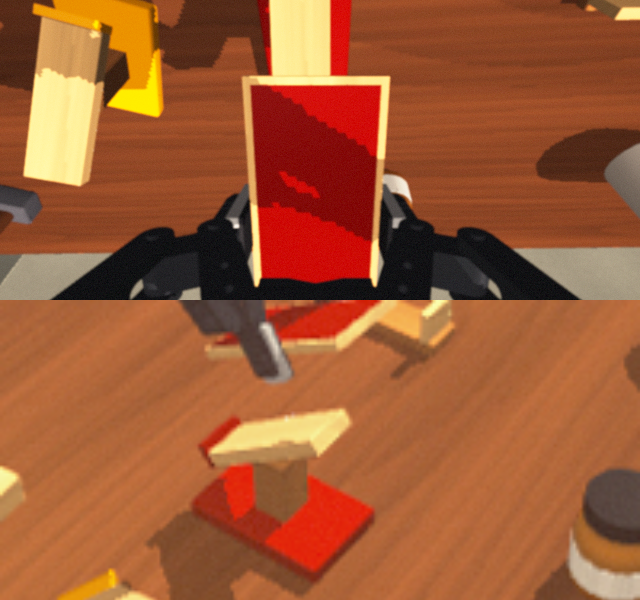

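```bash
python3 - <<'E'
from h import *
s=sense();print(s["q"].round(3),s["tool_rot"],s["tcp_pos"])
E
```

```text
[-0.503  0.493  2.008  0.899  0.26  -2.854] [ 0.02512697  0.96676706 -0.01401699  0.25403468] [ 0.56771434 -0.11732351  0.1517277 ]
```

The approach stalled because q6 is at its limit: the wrist is almost in line with the forearm here. I'll back off, level the plate and turn the tool half a turn, which is allowed for the plate either way round and centres q6.

```bash
python3 - <<'E'
from h import *
p,r=rows([.52,-.10,.20],toolR(-.03),6)
E
```

```text
[0.0031, 0.0023, -0.011, -0.003, 0.086, -0.004]
[0.004, 0.0024, -0.0107, -0.004, 0.085, -0.003]
[0.0049, 0.0024, -0.0103, -0.003, 0.086, -0.004]
[0.0057, 0.0025, -0.0099, -0.004, 0.086, -0.003]
[0.0066, 0.0025, -0.0093, -0.003, 0.085, -0.004]
[0.0073, 0.0026, -0.0087, -0.004, 0.086, -0.004]
```

apply_moves(plan=[[0.003,0.002,-0.011,-0.003,0.086,-0.004,1],[0.004,0.002,-0.011,-0.004,0.086,-0.003,1],[0.005,0.002,-0.01,-0.003,0.086,-0.004,1],[0.006,0.003,-0.01,-0.004,0.086,-0.003,1],[0.007,0.003,-0.01,-0.003,0.086,-0.004,1],[0.007,0.003,-0.009,-0.004,0.086,-0.004,1],[0,0,0,0,0,0.18,1],[0,0,0,0,0,0.18,1]])

```text
t: 9.32
tcp_pos: [0.5222, -0.0978, 0.197]
tool_rot: [0.194, 0.981, 0.006, 0.015]
force: [0.1, -0.7, -0.5]
finger_gap: 0.646
gripper_force: 32.3
```

apply_moves(plan=[[0,0,0,0,0,0.18,1],[0,0,0,0,0,0.18,1],[0,0,0,0,0,0.18,1],[0,0,0,0,0,0.18,1],[0,0,0,0,0,0.18,1],[0,0,0,0,0,0.18,1],[0,0,0,0,0,0.18,1],[0,0,0,0,0,0.18,1]])

```text
t: 10.32
tcp_pos: [0.5219, -0.0978, 0.1969]
tool_rot: [0.793, 0.609, 0.015, 0.007]
force: [-0.2, 0.1, 0.0]
finger_gap: 0.649
gripper_force: 32.3
```

apply_moves(plan=[[0,0,0,0,0,0.18,1],[0,0,0,0,0,0.18,1],[0,0,0,0,0,0.18,1],[0,0,0,0,0,0.18,1],[0,0,0,0,0,0.18,1],[0,0,0,0,0,0.18,1],[0,0,0,0,0,0.18,1]])

```text
t: 11.2
tcp_pos: [0.5219, -0.0979, 0.1969]
tool_rot: [1.0, 0.025, 0.016, -0.003]
force: [-0.3, -0.0, 0.5]
finger_gap: 0.647
gripper_force: 32.3
```

```bash
cat >> h.py <<'E'
FLIP=Ro.from_rotvec([0,0,np.pi])
def placef(col,h,dx,under=.018):
    t,R=place(col,h,dx,under);return t,R*FLIP
E
python3 - <<'E'
from h import *
s=sense();print(s["t"],s["q"].round(3),s["tcp_pos"],s["tool_rot"])
t,R=placef("red",.06,.0005);print(t);rows(t,R,8)
E
```

```text
11.2 [-0.407  0.437  1.727  0.023  0.951  1.1  ] [ 0.52190499 -0.09787356  0.19686924] [ 0.99953838  0.02546616  0.01630474 -0.00294312]
[ 0.51832865 -0.12633703  0.11969117]
[-0.0009, 0.0036, 0.0096, -0.004, 0.072, 0.009]
[-0.0016, 0.0035, 0.0095, -0.004, 0.072, 0.01]
[-0.0023, 0.0036, 0.0094, -0.003, 0.073, 0.009]
[-0.0029, 0.0035, 0.0093, -0.004, 0.072, 0.009]
[-0.0035, 0.0035, 0.009, -0.004, 0.072, 0.01]
[-0.0041, 0.0035, 0.0087, -0.004, 0.073, 0.009]
[-0.0047, 0.0036, 0.0084, -0.003, 0.072, 0.009]
[-0.0053, 0.0035, 0.0081, -0.004, 0.072, 0.009]
```

apply_moves(plan=[[-0.001,0.0035,0.0096,-0.004,0.072,0.009,1],[-0.0015,0.0035,0.0095,-0.004,0.072,0.01,1],[-0.0025,0.0035,0.0095,-0.004,0.072,0.009,1],[-0.003,0.0035,0.009,-0.004,0.072,0.009,1],[-0.0035,0.0035,0.009,-0.004,0.072,0.01,1],[-0.004,0.0035,0.009,-0.004,0.072,0.009,1],[-0.005,0.0035,0.0085,-0.003,0.072,0.009,1],[-0.005,0.0035,0.008,-0.004,0.072,0.009,1]])

```text
t: 12.2
tcp_pos: [0.522, -0.1137, 0.1323]
tool_rot: [0.965, 0.0, 0.26, -0.011]
force: [0.2, -0.0, -0.9]
finger_gap: 0.647
gripper_force: 32.3
```

apply_moves(plan=[[0,0,0,0,0,0,1]])

```text
t: 12.32
tcp_pos: [0.5212, -0.1135, 0.1316]
tool_rot: [0.966, -0.001, 0.259, -0.011]
force: [0.2, 0.2, -0.8]
finger_gap: 0.648
gripper_force: 32.3
```

```bash
python3 - <<'E'
from h import *
s=sense();print(s["t"],s["q"].round(3),s["tcp_pos"],s["tool_rot"],s["force"])
t,R=placef("red",.06,.0005);print(t,R.as_quat());
t,R=placef("red",.015,.0005);print(t);rows(t,R,4)
E
```

```text
12.325 [-0.598  0.511  2.13   1.36   0.311 -0.308] [ 0.52117024 -0.11347093  0.13164206] [ 9.65904942e-01 -8.30141193e-04  2.58643791e-01 -1.14167862e-02] [ 0.22339119  0.17216512 -0.79574917]
[ 0.51832865 -0.12633703  0.11969117] [ 0.95362349 -0.0133516   0.30067633  0.00420974]
[ 0.54412947 -0.12705964  0.08282933]
[-0.0011, 0.0037, 0.0134, -0.009, 0.022, 0.004]
[-0.0014, 0.0036, 0.0133, -0.009, 0.022, 0.004]
[-0.0016, 0.0034, 0.0134, -0.009, 0.022, 0.003]
[-0.002, 0.0034, 0.0134, -0.009, 0.022, 0.004]
```

```bash
python3 - <<'E'
from h import *
t,R=placef("red",.035,.0005);rows(t,R,6)
E
```

```text
[-0.001, 0.0023, 0.0056, -0.006, 0.015, 0.003]
[-0.0011, 0.0024, 0.0056, -0.006, 0.014, 0.002]
[-0.0012, 0.0022, 0.0056, -0.006, 0.015, 0.003]
[-0.0013, 0.0023, 0.0055, -0.006, 0.015, 0.002]
[-0.0013, 0.0022, 0.0056, -0.006, 0.014, 0.003]
[-0.0014, 0.0022, 0.0056, -0.006, 0.015, 0.002]
```

apply_moves(plan=[[-0.001,0.0023,0.0056,-0.006,0.015,0.003,1],[-0.001,0.0023,0.0056,-0.006,0.015,0.002,1],[-0.001,0.0023,0.0056,-0.006,0.015,0.003,1],[-0.0015,0.0023,0.0056,-0.006,0.015,0.002,1],[-0.0015,0.0022,0.0056,-0.006,0.014,0.003,1],[-0.0015,0.0022,0.0056,-0.006,0.015,0.002,1],[0,0,0,0,0,0,1]])

```text
t: 13.2
tcp_pos: [0.534, -0.1269, 0.0997]
tool_rot: [0.953, -0.012, 0.302, 0.004]
force: [-0.6, 0.7, -0.6]
finger_gap: 0.647
gripper_force: 32.3
```

```bash
python3 - <<'E'
from h import *
s=sense();print(s["t"],s["q"].round(3),s["tcp_pos"],s["tool_rot"],s["force"])
t,R=placef("red",.035,.0005);print(t,R.as_quat());
t,R=placef("red",.012,.0005);print(t);rows(t,R,3)
E
```

```text
13.2 [-0.619  0.629  2.178  2.088  0.379 -1.054] [ 0.5340074  -0.12689799  0.09970794] [ 0.95318681 -0.01197652  0.30211531  0.00421957] [-0.58941236  0.65571602 -0.60381697]
[ 0.53266244 -0.12673848  0.09921237] [ 0.95362349 -0.0133516   0.30067633  0.00420974]
[ 0.54584953 -0.12710781  0.08037188]
[-0.0005, -0.0, 0.0075, -0.0, -0.001, 0.001]
[-0.0005, -0.0001, 0.0076, -0.001, -0.001, 0.001]
[-0.0004, -0.0, 0.0075, 0.0, -0.001, 0.001]
```

apply_moves(plan=[[0.001,0,0.0075,0,0,0.001,1],[0.0005,0,0.0075,0,-0.001,0.001,1],[0.0005,0,0.0075,0,-0.001,0,1],[0,0,0.004,0,0,0,1],[0,0,0,0,0,0,1]])

```text
t: 13.82
tcp_pos: [0.5508, -0.1276, 0.0789]
tool_rot: [0.953, -0.013, 0.301, 0.004]
force: [-0.4, 0.0, -0.3]
finger_gap: 0.647
gripper_force: 32.3
```

```bash
cat > st.py <<'E'
from h import *
import sys
col=sys.argv[1];s=sense();t,R=placef(col,0,0,0);b=R.as_matrix()*[1,1,1]
r=Ro.from_quat(s["tool_rot"]);M=r.as_matrix()
v=b.T@(s["tcp_pos"]-t);print("t",s["t"],"TCP in bed frame (x up, y left->, z out) mm",(v*[1,-1,-1]*1000).round(1),"rot err",(R.inv()*r).as_rotvec().round(3),"force in tool",(M.T@s["force"]).round(1),"q",s["q"].round(2))
E
python3 st.py red
```

```text
t 13.825 TCP in bed frame (x up, y left->, z out) mm [  3.7  -0.3 -10. ] rot err [ 0.     0.001 -0.001] force in tool [-0.5 -0.   0. ] q [-0.59  0.68  2.14  2.17  0.38 -1.11]
```

apply_moves(plan=[[0,0,0.002,0,0,0,1],[0,0,0.002,0,0,0,1],[0,0,0.001,0,0,0,1]])

```text
t: 14.2
tcp_pos: [0.5536, -0.1278, 0.0753]
tool_rot: [0.953, -0.013, 0.302, 0.005]
force: [-0.2, 0.5, -0.7]
finger_gap: 0.645
gripper_force: 32.3
```

```bash
python3 st.py red
```

```text
t 14.2 TCP in bed frame (x up, y left->, z out) mm [  4.   -0.5 -14.7] rot err [-0.     0.002 -0.001] force in tool [-0.6 -0.5  0.4] q [-0.59  0.69  2.14  2.18  0.38 -1.13]
```

apply_moves(plan=[[0,0,0.0015,0,0,0,1],[0,0,0.0015,0,0,0,1]])

```text
t: 14.45
tcp_pos: [0.5554, -0.1279, 0.0728]
tool_rot: [0.953, -0.013, 0.302, 0.005]
force: [-0.1, 0.0, 0.7]
finger_gap: 0.649
gripper_force: 32.3
```

```bash
python3 st.py red
```

```text
t 14.45 TCP in bed frame (x up, y left->, z out) mm [  4.   -0.5 -17.7] rot err [-0.     0.002 -0.001] force in tool [ 0.3 -0.  -0.6] q [-0.59  0.7   2.13  2.19  0.38 -1.13]
```

apply_moves(plan=[[0,0,0.001,0,0,0,1],[0,0,0.001,0,0,0,1]])

```text
t: 14.7
tcp_pos: [0.5564, -0.1279, 0.0714]
tool_rot: [0.953, -0.013, 0.302, 0.005]
force: [-5.4, -1.0, 10.0]
finger_gap: 0.647
gripper_force: 33.3
```

```bash
python3 st.py red
```

```text
t 14.7 TCP in bed frame (x up, y left->, z out) mm [  4.   -0.5 -19.4] rot err [-0.001  0.002 -0.001] force in tool [  1.4   1.1 -11.3] q [-0.59  0.71  2.13  2.2   0.39 -1.14]
```

apply_moves(plan=[[0,0,0.001,0,0,0,1],[0,0,0,0,0,0,1]])

```text
t: 14.95
tcp_pos: [0.5564, -0.1279, 0.0714]
tool_rot: [0.953, -0.013, 0.302, 0.005]
force: [-7.0, -1.5, 11.1]
finger_gap: 0.652
gripper_force: 33.3
```

```bash
python3 st.py red
```

```text
t 14.95 TCP in bed frame (x up, y left->, z out) mm [  4.   -0.5 -19.4] rot err [-0.001  0.002 -0.   ] force in tool [  0.7   1.7 -13.1] q [-0.59  0.71  2.13  2.2   0.39 -1.14]
```

apply_moves(plan=[[-0.001,0,-0.0015,0,0,0,1],[-0.0015,0,0,0,0,0,1],[0,0,0,0,0,0,1]])

```text
t: 15.32
tcp_pos: [0.554, -0.1278, 0.0698]
tool_rot: [0.953, -0.013, 0.301, 0.004]
force: [-0.5, -0.3, 0.3]
finger_gap: 0.649
gripper_force: 32.4
```

```bash
python3 st.py red
```

```text
t 15.325 TCP in bed frame (x up, y left->, z out) mm [  1.1  -0.5 -19.3] rot err [-0.     0.001 -0.001] force in tool [-0.2  0.3 -0.5] q [-0.59  0.71  2.14  2.21  0.39 -1.15]
```

apply_moves(plan=[[-0.0015,0,0,0,0,0,1],[0,0,0,0,0,0,1]])

```text
t: 15.58
tcp_pos: [0.5528, -0.1277, 0.069]
tool_rot: [0.953, -0.013, 0.301, 0.004]
force: [-0.2, 0.2, 0.8]
finger_gap: 0.649
gripper_force: 32.3
```

```bash
python3 st.py red
```

```text
t 15.575 TCP in bed frame (x up, y left->, z out) mm [ -0.3  -0.4 -19.3] rot err [-0.     0.001 -0.001] force in tool [ 0.3 -0.2 -0.8] q [-0.59  0.71  2.14  2.22  0.39 -1.17]
```

apply_moves(plan=[[-0.0015,0,0,0,0,0,1],[0,0,0,0,0,0,1]])

```text
t: 15.82
tcp_pos: [0.5515, -0.1277, 0.0682]
tool_rot: [0.953, -0.013, 0.301, 0.004]
force: [-0.3, 0.1, -0.6]
finger_gap: 0.647
gripper_force: 32.3
```

```bash
python3 st.py red
```

```text
t 15.825 TCP in bed frame (x up, y left->, z out) mm [ -1.9  -0.4 -19.2] rot err [-0.     0.001 -0.001] force in tool [-0.6 -0.1  0.4] q [-0.59  0.71  2.14  2.23  0.4  -1.18]
```

apply_moves(plan=[[-0.0015,0,0,0,0,0,1],[0,0,0,0,0,0,1]])

```text
t: 16.08
tcp_pos: [0.5513, -0.1278, 0.0681]
tool_rot: [0.953, -0.013, 0.303, 0.004]
force: [1.3, 2.0, 2.3]
finger_gap: 0.65
gripper_force: 32.4
```

```bash
python3 st.py red
```

```text
t 16.075 TCP in bed frame (x up, y left->, z out) mm [ -2.1  -0.5 -19.2] rot err [-0.     0.004 -0.001] force in tool [ 2.3 -2.1 -1.1] q [-0.59  0.71  2.15  2.24  0.4  -1.19]
```

The plate touches the lip, with about 2 N pushing uphill. I'll ease off, release, and retreat square to the slope.

apply_moves(plan=[[0.0008,0,0.0005,0,0,0,1],[0,0,0,0,0,0,0.1],[0,0,0,0,0,0,-0.5],[0,0,0,0,0,0,-1],[0,0,0,0,0,0,-1],[0,0,-0.01,0,0,0,-1],[0,0,-0.03,0,0,0,-1],[0,0,-0.05,0,0,0,-1]])

```text
t: 17.08
tcp_pos: [0.499, -0.1261, 0.1413]
tool_rot: [0.954, -0.013, 0.301, 0.004]
force: [-0.2, -0.0, 0.0]
finger_gap: 1.002
gripper_force: 0.0
```

```bash
python3 st.py red; python3 - <<'E'
from h import *
s,im=grab("wrist");c=cam("wrist",s);b=max(blobs(im,"red"),key=cv2.contourArea)
R=place("red",0,0)[1].as_matrix();o=np.array(BED["red"][0]);n=-R[:,2]
for q in cv2.approxPolyDP(b,5,True)[:,0]:
    a,d=ray(c,q);X=a+d*(((o+.008*n-a)@n)/(d@n));print(q,(np.array([-R[:,0],R[:,1]])@(X-o)*1000).round(1))
cv2.imwrite("pics/w7.png",im[:,:,::-1])
E
```

```text
t 17.075 TCP in bed frame (x up, y left->, z out) mm [-3.  -0.4 70.8] rot err [ 0.001  0.    -0.   ] force in tool [-0.2  0.  -0.2] q [-0.68  0.5   2.23  1.85  0.37 -0.85]
[280 136] [55.8 23.5]
[285 284] [-55.9  23. ]
[346 284] [-55.9 -24.2]
[351 136] [ 55.8 -24.4]
```

Red is home: the film spans x -55.9 to +55.8 mm and y -24 to +23 mm in the bed frame. Next is the amber plate.

```bash
python3 - <<'E'
from h import *
p,r=rows([.48,-.02,.20],toolR(.03)*FLIP,8)
p,r=rows([.4545,.3147,.10],toolR(.22)*FLIP,8,p0=p,R0=r)
E
```

```text
[0.0021, -0.013, -0.007, 0.002, -0.076, -0.007]
[0.0016, -0.013, -0.0071, 0.003, -0.077, -0.007]
[0.0011, -0.0131, -0.0072, 0.002, -0.076, -0.006]
[0.0007, -0.013, -0.0072, 0.003, -0.077, -0.007]
[0.0003, -0.013, -0.0072, 0.002, -0.076, -0.007]
[-0.0003, -0.0131, -0.0072, 0.003, -0.077, -0.007]
[-0.0007, -0.0131, -0.0071, 0.002, -0.076, -0.006]
[-0.0011, -0.0131, -0.0071, 0.002, -0.077, -0.007]
[-0.0019, -0.0419, 0.0125, 0.0, 0.0, -0.024]
[-0.001, -0.042, 0.0125, 0.0, 0.0, -0.024]
[0.0001, -0.0419, 0.0125, 0.0, 0.0, -0.023]
[0.001, -0.042, 0.0125, 0.0, 0.0, -0.024]
[0.0021, -0.0419, 0.0124, 0.0, 0.0, -0.024]
[0.003, -0.0419, 0.0125, 0.0, 0.0, -0.024]
[0.004, -0.0417, 0.0125, 0.0, 0.0, -0.024]
[0.0051, -0.0417, 0.0125, 0.0, 0.0, -0.023]
```

apply_moves(plan=[[0.002,-0.013,-0.007,0.002,-0.076,-0.007,-1],[0.002,-0.013,-0.007,0.003,-0.077,-0.007,-1],[0.001,-0.013,-0.007,0.002,-0.076,-0.006,-1],[0.001,-0.013,-0.007,0.003,-0.077,-0.007,-1],[0,-0.013,-0.007,0.002,-0.076,-0.007,-1],[0,-0.013,-0.007,0.003,-0.077,-0.007,-1],[-0.001,-0.013,-0.007,0.002,-0.076,-0.006,-1],[-0.001,-0.013,-0.007,0.002,-0.077,-0.007,-1]])

```text
t: 18.12
tcp_pos: [0.484, -0.0366, 0.1815]
tool_rot: [0.997, 0.018, 0.077, -0.02]
force: [-0.2, 1.2, -0.2]
finger_gap: 1.0
gripper_force: 0.0
```

apply_moves(plan=[[-0.002,-0.042,0.0125,0,0,-0.024,-1],[-0.001,-0.042,0.0125,0,0,-0.024,-1],[0,-0.042,0.0125,0,0,-0.024,-1],[0.001,-0.042,0.0125,0,0,-0.024,-1],[0.002,-0.042,0.0125,0,0,-0.024,-1],[0.003,-0.042,0.0125,0,0,-0.024,-1],[0.004,-0.042,0.0125,0,0,-0.024,-1],[0.005,-0.042,0.0125,0,0,-0.024,-1]])

```text
t: 19.12
tcp_pos: [0.4709, 0.3035, 0.0919]
tool_rot: [0.99, 0.113, 0.08, -0.012]
force: [-0.1, 0.2, 0.6]
finger_gap: 0.999
gripper_force: 0.0
```

apply_moves(plan=[[0,0,0,0,0,0,-1]])

```text
t: 19.25
tcp_pos: [0.4705, 0.3046, 0.0915]
tool_rot: [0.99, 0.115, 0.08, -0.012]
force: [-0.5, -1.0, -0.0]
finger_gap: 1.002
gripper_force: 0.0
```

```bash
python3 - <<'E'
from h import *
s,im=grab("wrist");print(s["t"],s["tcp_pos"],s["q"].round(2));c=cam("wrist",s);b=max(blobs(im,"amber"),key=cv2.contourArea)
q=cv2.approxPolyDP(b,5,True)[:,0];print(q.tolist(),[plane(c,a,.048)[:2].round(4).tolist() for a in q])
rows([.4545,.3147,.10],toolR(.22)*FLIP,3)
E
```

```text
19.25 [0.47049016 0.30456827 0.09149805] [ 0.39  0.61  1.83 -0.04  0.55  1.75]
[[256, 173], [256, 337], [328, 340], [332, 174]] [[0.5032, 0.3524], [0.3925, 0.3286], [0.4021, 0.2795], [0.5141, 0.3039]]
[-0.0038, -0.005, -0.0034, -0.002, -0.053, 0.003]
[-0.004, -0.005, -0.0032, -0.002, -0.054, 0.004]
[-0.0042, -0.0049, -0.0029, -0.003, -0.053, 0.003]
```

apply_moves(plan=[[-0.004,-0.005,-0.0035,-0.002,-0.053,0.003,-1],[-0.004,-0.005,-0.003,-0.002,-0.054,0.004,-1],[-0.004,-0.005,-0.003,-0.003,-0.053,0.003,-1],[0,0,0,0,0,0,-1]])

```text
t: 19.8
tcp_pos: [0.4566, 0.3132, 0.1009]
tool_rot: [0.994, 0.108, 0.002, -0.0]
force: [0.9, -0.4, -0.1]
finger_gap: 1.0
gripper_force: 0.0
```

```bash
python3 - <<'E'
from h import *
s,im=grab("wrist");print(s["t"],s["tcp_pos"],s["q"].round(2));c=cam("wrist",s);b=max(blobs(im,"amber"),key=cv2.contourArea)
q=cv2.approxPolyDP(b,5,True)[:,0];print(q.tolist(),[plane(c,a,.048)[:2].round(4).tolist() for a in q])
rows([.454,.3152,.0205],toolR(.217)*FLIP,4)
E
```

```text
19.8 [0.456557   0.31317466 0.100875  ] [ 0.4   0.62  1.73 -0.    0.79  1.76]
[[272, 143], [277, 298], [343, 299], [348, 143]] [[0.5037, 0.3521], [0.3929, 0.3284], [0.4026, 0.2801], [0.5143, 0.3042]]
[-0.0004, -0.0006, 0.02, 0.0, -0.001, -0.0]
[-0.0004, -0.0007, 0.02, 0.0, -0.0, -0.001]
[-0.0004, -0.0006, 0.0201, 0.0, -0.001, 0.0]
[-0.0004, -0.0007, 0.02, 0.0, -0.0, -0.0]
```

apply_moves(plan=[[-0.0005,-0.0007,0.02,0,-0.001,0,-1],[-0.0005,-0.0007,0.02,0,0,0,-1],[-0.0005,-0.0007,0.02,0,-0.001,0,-1],[-0.0005,-0.0007,0.02,0,0,0,-1],[0,0,0,0,0,0,-1],[0,0,0,0,0,0,0.2],[0,0,0,0,0,0,0.4],[0,0,0,0,0,0,0.6]], force=30)

```text
t: 20.85
tcp_pos: [0.4537, 0.3165, 0.0213]
tool_rot: [0.994, 0.108, 0.001, -0.0]
force: [-0.8, -1.5, 4.0]
finger_gap: 0.65
gripper_force: 31.8
```

apply_moves(plan=[[0,0,0,0,0,0,1],[0,0,0,0,0,0,1],[0,0,-0.005,0,0,0,1],[0,0,-0.01,0,0,0,1],[0,0,-0.02,0,0,0,1]])

```text
t: 21.48
tcp_pos: [0.4526, 0.3163, 0.0553]
tool_rot: [0.994, 0.108, -0.001, 0.0]
force: [-0.3, 0.5, -0.5]
finger_gap: 0.645
gripper_force: 31.9
```

```bash
python3 - <<'E'
from h import *
s,im=grab("wrist");print(s["t"],s["tcp_pos"],s["q"].round(2),s["tool_rot"],s["finger_gap"])
b=max(blobs(im,"amber"),key=cv2.contourArea);print(cv2.approxPolyDP(b,4,True)[:,0].tolist())
p,r=rows([.46,.25,.195],toolR(.15)*FLIP,3)
p,r=rows([.53,-.27,.215],toolR(-.367)*FLIP,11,p0=p,R0=r)
E
```

```text
21.475 [0.45256493 0.31632195 0.05533869] [0.41 0.7  1.75 0.   0.7  1.76] [ 9.94100551e-01  1.08457533e-01 -1.00755934e-03  2.04488944e-04] 0.6449985312407868
[[251, 150], [256, 264], [294, 275], [292, 283], [295, 276], [305, 279], [303, 289], [299, 284], [289, 290], [294, 295], [299, 287], [306, 296], [301, 304], [306, 305], [307, 298], [308, 305], [313, 304], [309, 311], [301, 310], [309, 314], [303, 319], [308, 316], [307, 323], [313, 322], [309, 314], [318, 312], [318, 318], [311, 315], [320, 329], [311, 338], [368, 335], [380, 151]]
[-0.0028, 0.0222, -0.0457, -0.0, -0.001, 0.022]
[-0.0024, 0.0223, -0.0457, -0.001, -0.001, 0.023]
[-0.0019, 0.0224, -0.0456, 0.0, -0.001, 0.022]
[-0.0008, 0.0477, -0.0018, 0.0, -0.0, 0.047]
[0.0014, 0.0477, -0.0018, 0.0, -0.0, 0.047]
[0.0037, 0.0475, -0.0019, 0.0, -0.0, 0.047]
[0.0059, 0.0474, -0.0018, 0.0, -0.0, 0.047]
[0.0082, 0.047, -0.0018, 0.0, -0.0, 0.047]
[0.0103, 0.0465, -0.0018, -0.0, -0.0, 0.047]
[0.0125, 0.0461, -0.0018, -0.0, -0.0, 0.047]
[0.0147, 0.0454, -0.0019, -0.0, -0.0, 0.047]
[0.0167, 0.0446, -0.0018, -0.0, -0.0, 0.047]
[0.0189, 0.0438, -0.0018, -0.0, -0.0, 0.047]
[0.0209, 0.0429, -0.0018, -0.0, -0.0, 0.047]
```

apply_moves(plan=[[-0.003,0.022,-0.046,0,-0.001,0.022,1],[-0.002,0.022,-0.046,0,-0.001,0.023,1],[-0.002,0.022,-0.046,0,-0.001,0.022,1],[-0.001,0.048,-0.002,0,0,0.047,1],[0.001,0.048,-0.002,0,0,0.047,1],[0.004,0.0475,-0.002,0,0,0.047,1],[0.006,0.0475,-0.002,0,0,0.047,1],[0.008,0.047,-0.002,0,0,0.047,1]])

```text
t: 22.52
tcp_pos: [0.4909, 0.0118, 0.2036]
tool_rot: [0.999, -0.043, -0.001, 0.0]
force: [0.4, 0.6, -0.5]
finger_gap: 0.649
gripper_force: 32.4
```

apply_moves(plan=[[0.01,0.0465,-0.002,0,0,0.047,1],[0.0125,0.046,-0.002,0,0,0.047,1],[0.0145,0.0455,-0.002,0,0,0.047,1],[0.0165,0.0445,-0.002,0,0,0.047,1],[0.019,0.044,-0.002,0,0,0.047,1],[0.021,0.043,-0.002,0,0,0.047,1],[0,0,0,0,0,0,1]])

```text
t: 23.4
tcp_pos: [0.5291, -0.2744, 0.2155]
tool_rot: [0.983, -0.184, -0.0, 0.002]
force: [-0.0, 0.9, -0.4]
finger_gap: 0.651
gripper_force: 32.4
```

```bash
python3 st.py amber; python3 - <<'E'
from h import *
t,R=placef("amber",.075,.0045);print(t);rows(t,R,10)
E
```

```text
t 23.4 TCP in bed frame (x up, y left->, z out) mm [ 45.4   7.2 127.5] rot err [-0.004 -0.611  0.003] force in tool [-0.3 -0.8  0.4] q [-0.66  0.51  1.52 -0.    1.11  1.28]
[ 0.53292401 -0.28359156  0.13427276]
[0.0007, 0.0007, 0.0081, 0.0, 0.061, -0.0]
[0.0002, 0.0007, 0.0082, 0.001, 0.061, -0.001]
[-0.0003, 0.0007, 0.0081, 0.0, 0.061, 0.0]
[-0.0008, 0.0007, 0.0081, 0.001, 0.061, -0.0]
[-0.0013, 0.0007, 0.0081, 0.0, 0.061, -0.0]
[-0.0018, 0.0007, 0.0079, 0.0, 0.062, -0.001]
[-0.0023, 0.0007, 0.0079, 0.001, 0.061, 0.0]
[-0.0027, 0.0007, 0.0077, 0.0, 0.061, -0.0]
[-0.0032, 0.0007, 0.0075, 0.001, 0.061, -0.0]
[-0.0037, 0.0007, 0.0072, 0.0, 0.061, -0.001]
```

apply_moves(plan=[[0.0007,0.0007,0.008,0,0.061,0,1],[0.0002,0.0007,0.008,0,0.061,0,1],[-0.0003,0.0007,0.008,0,0.061,0,1],[-0.0008,0.0007,0.008,0,0.061,0,1],[-0.0013,0.0007,0.008,0,0.061,0,1],[-0.0018,0.0007,0.008,0,0.061,0,1],[-0.0023,0.0007,0.008,0,0.061,0,1],[-0.0027,0.0007,0.008,0,0.061,0,1]])

```text
t: 24.4
tcp_pos: [0.5311, -0.2763, 0.1504]
tool_rot: [0.954, -0.176, 0.237, 0.045]
force: [1.0, 0.7, -0.2]
finger_gap: 0.647
gripper_force: 32.4
```

apply_moves(plan=[[-0.003,0.0007,0.0075,0,0.061,0,1],[-0.0037,0.0007,0.007,0,0.061,0,1],[0,0,0,0,0,0,1]])

```text
t: 24.78
tcp_pos: [0.5344, -0.2734, 0.1411]
tool_rot: [0.946, -0.173, 0.272, 0.042]
force: [-0.1, -0.2, -0.7]
finger_gap: 0.646
gripper_force: 32.4
```

```bash
python3 st.py amber; python3 - <<'E'
from h import *
t,R=placef("amber",.01,.0045);rows(t,R,6)
E
```

```text
t 24.775 TCP in bed frame (x up, y left->, z out) mm [ 6.5 10.1 63.9] rot err [ 0.017 -0.053 -0.   ] force in tool [-0.3  0.2  0.6] q [-0.77  0.54  2.    1.18  0.24  0.04]
[0.0003, 0.0019, 0.012, -0.003, 0.009, 0.0]
[0.0002, 0.0018, 0.0119, -0.003, 0.009, 0.0]
[0.0001, 0.0018, 0.012, -0.002, 0.009, 0.0]
[-0.0001, 0.0018, 0.0119, -0.003, 0.008, 0.0]
[-0.0001, 0.0018, 0.012, -0.003, 0.009, 0.0]
[-0.0002, 0.0017, 0.012, -0.003, 0.009, 0.0]
```

Next I'll align at height, then descend.

apply_moves(plan=[[0.0003,0.003,0.005,-0.004,0.012,0,1],[0.0002,0.003,0.005,-0.004,0.012,0,1],[0,0.002,0.005,-0.004,0.012,0,1],[0,0.002,0.005,-0.004,0.012,0,1],[0,0.001,0.005,-0.001,0.005,0,1],[0,0,0,0,0,0,1]])

```text
t: 25.52
tcp_pos: [0.5451, -0.2898, 0.1213]
tool_rot: [0.938, -0.173, 0.297, 0.056]
force: [0.1, 0.3, -0.4]
finger_gap: 0.648
gripper_force: 32.4
```

```bash
python3 st.py amber; python3 - <<'E'
from h import *
t,R=placef("amber",.008,.0045);rows(t,R,5)
E
```

```text
t 25.525 TCP in bed frame (x up, y left->, z out) mm [ 8.2 -1.5 38.6] rot err [-0.001  0.002 -0.003] force in tool [-0.3 -0.3  0.3] q [-0.78  0.6   2.    1.72  0.24 -0.51]
[-0.0008, -0.0003, 0.0097, 0.0, -0.0, 0.001]
[-0.0007, -0.0003, 0.0097, 0.0, -0.001, 0.0]
[-0.0008, -0.0003, 0.0097, 0.001, -0.0, 0.001]
[-0.0008, -0.0003, 0.0097, -0.0, -0.001, 0.0]
[-0.0007, -0.0003, 0.0097, -0.0, -0.0, 0.001]
```

apply_moves(plan=[[-0.0008,-0.0003,0.0097,0,0,0.001,1],[-0.0008,-0.0003,0.0097,0,-0.001,0.001,1],[-0.0008,-0.0003,0.0097,0,0,0.001,1],[-0.0008,-0.0003,0.0097,0,-0.001,0,1],[-0.0006,-0.0003,0.0097,0,0,0,1],[0,0,0,0,0,0,1]])

```text
t: 26.28
tcp_pos: [0.5688, -0.2975, 0.0793]
tool_rot: [0.938, -0.174, 0.296, 0.055]
force: [-1.0, -0.1, -0.9]
finger_gap: 0.65
gripper_force: 32.4
```

apply_moves(plan=[[0,0,0.002,0,0,0,1],[0,0,0.002,0,0,0,1],[0,0,0.001,0,0,0,1]])

```text
t: 26.65
tcp_pos: [0.5711, -0.299, 0.0754]
tool_rot: [0.937, -0.175, 0.296, 0.056]
force: [-1.3, 1.0, 1.1]
finger_gap: 0.647
gripper_force: 32.4
```

```bash
python3 st.py amber
```

```text
t 26.65 TCP in bed frame (x up, y left->, z out) mm [  4.4  -0.6 -14.9] rot err [-0.002  0.001  0.001] force in tool [-0.7 -0.5 -1.8] q [-0.76  0.71  1.95  2.    0.24 -0.76]
```

apply_moves(plan=[[0,0,0.0015,0,0,0,1],[0,0,0,0,0,0,1]])

```text
t: 26.9
tcp_pos: [0.5719, -0.2992, 0.0739]
tool_rot: [0.937, -0.175, 0.296, 0.056]
force: [-0.9, -0.4, -0.2]
finger_gap: 0.648
gripper_force: 32.4
```

```bash
python3 st.py amber
```

```text
t 26.9 TCP in bed frame (x up, y left->, z out) mm [  4.3  -0.6 -16.5] rot err [-0.002  0.001  0.001] force in tool [-0.7  0.7 -0.2] q [-0.76  0.72  1.95  2.    0.24 -0.76]
```

apply_moves(plan=[[0,0,0.0015,0,0,0,1],[0,0,0,0,0,0,1]])

```text
t: 27.15
tcp_pos: [0.5726, -0.2995, 0.0728]
tool_rot: [0.937, -0.175, 0.296, 0.056]
force: [-0.3, 0.2, 1.4]
finger_gap: 0.648
gripper_force: 32.5
```

```bash
python3 st.py amber
```

```text
t 27.15 TCP in bed frame (x up, y left->, z out) mm [  4.3  -0.6 -17.9] rot err [-0.002  0.001  0.001] force in tool [ 0.5 -0.1 -1.3] q [-0.76  0.72  1.95  2.01  0.24 -0.77]
```

apply_moves(plan=[[0,0,0.001,0,0,0,1],[0,0,0,0,0,0,1]])

```text
t: 27.4
tcp_pos: [0.5727, -0.2995, 0.0727]
tool_rot: [0.937, -0.175, 0.296, 0.056]
force: [-5.5, 2.0, 7.9]
finger_gap: 0.647
gripper_force: 33.1
```

```bash
python3 st.py amber
```

```text
t 27.4 TCP in bed frame (x up, y left->, z out) mm [  4.3  -0.6 -18. ] rot err [-0.002  0.001  0.001] force in tool [-0.3  0.2 -9.8] q [-0.76  0.72  1.95  2.01  0.24 -0.77]
```

Contact with the bed. I'll ease off and slide down to the lip.

apply_moves(plan=[[-0.001,0,-0.0008,0,0,0,1],[-0.0015,0,0,0,0,0,1],[0,0,0,0,0,0,1]])

```text
t: 27.78
tcp_pos: [0.5717, -0.2992, 0.072]
tool_rot: [0.937, -0.175, 0.297, 0.056]
force: [-1.2, 0.1, 6.1]
finger_gap: 0.649
gripper_force: 32.8
```

```bash
python3 st.py amber
```

```text
t 27.775 TCP in bed frame (x up, y left->, z out) mm [  3.1  -0.7 -18. ] rot err [-0.001  0.003  0.001] force in tool [ 2.6  0.4 -5.7] q [-0.76  0.72  1.95  2.03  0.25 -0.8 ]
```

apply_moves(plan=[[-0.0015,0,0,0,0,0,1],[0,0,0,0,0,0,1]])

```text
t: 28.02
tcp_pos: [0.5708, -0.2988, 0.0713]
tool_rot: [0.937, -0.175, 0.297, 0.056]
force: [0.6, 0.4, 5.4]
finger_gap: 0.651
gripper_force: 32.8
```

```bash
python3 st.py amber
```

```text
t 28.025 TCP in bed frame (x up, y left->, z out) mm [  1.8  -0.6 -18. ] rot err [-0.001  0.004  0.001] force in tool [ 3.5 -0.6 -4.2] q [-0.76  0.72  1.96  2.05  0.25 -0.81]
```

apply_moves(plan=[[-0.001,0,-0.0007,0,0,0,1],[0,0,0,0,0,0,1]])

```text
t: 28.28
tcp_pos: [0.5683, -0.2978, 0.0698]
tool_rot: [0.938, -0.175, 0.295, 0.055]
force: [0.8, -0.3, -1.2]
finger_gap: 0.646
gripper_force: 32.4
```

```bash
python3 st.py amber
```

```text
t 28.275 TCP in bed frame (x up, y left->, z out) mm [ -1.2  -0.6 -17.7] rot err [-0.002 -0.     0.001] force in tool [0.  0.  1.5] q [-0.76  0.72  1.96  2.05  0.25 -0.82]
```

apply_moves(plan=[[-0.001,0,0,0,0,0,1],[0,0,0,0,0,0,1]])

```text
t: 28.52
tcp_pos: [0.5683, -0.2978, 0.0698]
tool_rot: [0.937, -0.175, 0.296, 0.055]
force: [2.2, -0.2, 0.3]
finger_gap: 0.645
gripper_force: 32.4
```

```bash
python3 st.py amber
```

```text
t 28.525 TCP in bed frame (x up, y left->, z out) mm [ -1.2  -0.6 -17.7] rot err [-0.001  0.002  0.001] force in tool [ 1.9 -0.6  1. ] q [-0.76  0.72  1.96  2.06  0.25 -0.83]
```

apply_moves(plan=[[0.0005,0,0.0003,0,0,0,1],[0,0,0,0,0,0,0.1],[0,0,0,0,0,0,-0.5],[0,0,0,0,0,0,-1],[0,0,0,0,0,0,-1],[0,0,-0.01,0,0,0,-1],[0,0,-0.03,0,0,0,-1],[0,0,-0.05,0,0,0,-1]])

```text
t: 29.52
tcp_pos: [0.5195, -0.2789, 0.1435]
tool_rot: [0.938, -0.175, 0.295, 0.055]
force: [0.6, -0.3, -0.1]
finger_gap: 0.997
gripper_force: 0.0
```

```bash
python3 st.py amber; python3 - <<'E'
from h import *
s,im=grab("wrist");c=cam("wrist",s)
for col in("amber","red"):
    b=max(blobs(im,col),key=cv2.contourArea)
    R=place(col,0,0)[1].as_matrix();o=np.array(BED[col][0]);n=-R[:,2]
    for q in cv2.approxPolyDP(b,5,True)[:,0]:
        a,d=ray(c,q);X=a+d*(((o+.008*n-a)@n)/(d@n));print(col,q,(np.array([-R[:,0],R[:,1]])@(X-o)*1000).round(1))
sc=snapshot("scene");cv2.imwrite("pics/w8.png",np.vstack([im[50:350],cv2.resize(sc[200:340,190:350],(640,560),interpolation=cv2.INTER_CUBIC)[:300]])[:,:,::-1])
E
```

```text
t 29.525 TCP in bed frame (x up, y left->, z out) mm [-1.9 -0.4 72.7] rot err [-0.001 -0.001  0.002] force in tool [0.5 0.  0.5] q [-0.81  0.53  2.06  1.63  0.25 -0.43]
amber [278 138] [55.5 24.6]
amber [283 287] [-58.6  24.6]
amber [295 289] [-60.3  15.3]
amber [280 289] [-60.3  27. ]
amber [279 268] [-42.1  27.2]
amber [278 293] [-63.9  28.7]
amber [349 295] [-65.7 -27.3]
amber [352 285] [-56.9 -29.4]
amber [346 291] [-62.2 -24.8]
amber [299 289] [-60.3  12.1]
amber [348 286] [-57.7 -26.3]
amber [352 140] [ 54.1 -25.8]
red [ 82 240] [ 55.6 -24.8]
red [  0 265] [56.2 21.4]
red [  0 275] [50.6 24.5]
red [ 43 338] [ 3.7 24.1]
red [ 82 306] [15.6 -5.6]
red [106 302] [ 12.9 -19.2]
red [121 311] [  3.6 -24.4]
```

View pics/w8.png

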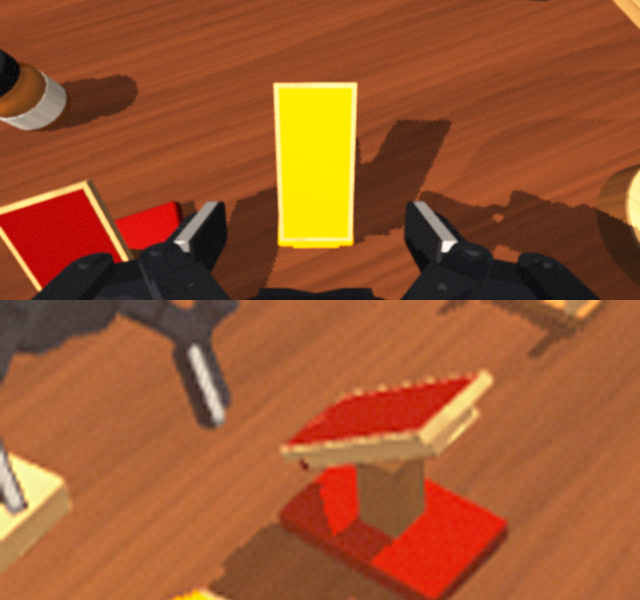

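w8 shows the amber plate straight and centred on its bed, with its lower end at the amber lip at about (316,244). The red plate lies flat on its own slope, and the fingers are open and clear of everything.

```bash
python3 -c "
from station import *
print(sign_off())"
```

```text
the job is handed in; nothing more can be done
None
```

I laid both plates on the stands of their own colour and handed the job in at about 30 s. The hand-in gave no verdict, but my last images show both wet side up, flat and centred, and I felt each plate's lower end meet its lip.

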